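# Tighten a tail lamp's retaining ring with a pin spanner

## Task

Take the two-pin spanner out of its wooden block, fit both its pins into holes of the retaining ring on the round tail lamp, and turn the ring clockwise until it is fully home against its stop. Be gentle: the lens cracks if the lamp is pushed, levered or turned hard, so feel for the holes with light pressure and stop when the ring stops; turn the ring with the spanner only and do not let the fingers bear on the lamp. Then lift the spanner off and stand it back in its block, leaving the other things on the bench alone.

Things in the scene. Friction and masses are not known exactly. Their poses are not given: they have to be found in the camera images.
- spanner: Steel two-pin spanner, 0.2 kg, upright. Cross-bar 90x20x10 mm along its x; on it a handle plate 36 mm wide (x), 12 mm thick (y: pinch across this), from 10 to 82 mm above the bar's underside; below the bar two round-nosed pins, 5.6 mm across, 9 mm long, 30 mm either side of the middle along x. Origin: bar's underside, midway between the pins (tips 9 mm lower); z up.
- ring_face (a point): Centre of the top face of the lamp's aluminium ring, 60 mm above the bench, z up. Ring 78 mm outside, 44 inside, 10 thick; six holes 8 mm across, 10 deep, 60 degrees apart on a 30 mm radius; pins fit any opposite pair, fully in the bar lies on the face. These x, y axes are the plate's: where the holes stand is NOT measured; look, or slide the pins lightly round until they drop in.
- lamp: Round tail lamp, fixed: steel plate 130x130x10 mm, black housing 82 mm across, ring on top, red lens recessed 4 mm inside the ring. Origin: centre of the plate's underside. The lens cracks if the spanner's contacts with lamp and ring add up to over 70 N, or to over 25 N while the pins are not yet in (bar over 4 mm off the face).
- ring (a joint): How far the retaining ring has been turned (rad): it grows as the ring turns clockwise seen from above, and stops hard at 0.65, fully home. It starts somewhere from 0 to 0.25, turns stiffly (about 0.2 N m) and stays where it is left. The value says nothing about where the holes are.
- block: Wooden block for the spanner, 120 x 50 x 41 mm, fixed; origin at the centre of its underside, x along its length. Its top has a pocket 96 x 26 mm and 9 mm deep that takes the spanner's cross-bar (along x, either way round); a 12 mm wide, 10 mm deep trench in the pocket's floor clears the pins.
- rest (a point): Where the spanner's origin is when it stands properly in its block: centre of the pocket's floor, 32 mm above the bench; same axes as the block.
- driver: Bystander: a red-handled screwdriver lying on the bench; origin on the tool.
- openwrench: Bystander: an ordinary open-ended wrench lying on the bench; origin on the tool.
- connector: Bystander: a black round trailer plug standing up, 42 mm across, 46 mm tall; origin under its middle.
- spare_ring: Bystander: a loose plain aluminium ring without holes, 78 mm across, lying on the bench; origin under its middle.
- spray: Bystander: a grey spray can, 54 mm across, 170 mm tall; origin under its middle.
- mug: Bystander: a white mug, 90 mm tall; origin under its middle.
- meter: Bystander: a yellow test meter lying flat, 150 x 80 x 45 mm; origin under its middle.
- screws: Bystander: a grey tray with compartments, 110 x 160 x 40 mm; origin under its middle.
Mind the look-alikes: they are no part of the job. What is meant by the spanner is not orange, and is the smaller of those in its own colour. There is more than one size of the block; the job needs the larger.

How it is judged (in metres and radians):
On the way, in this order (a step that is already met when the one before it is completed fails the run):
1. both pins are down in ring holes (bar within 3 mm of the ring's face, spanner centred within 4 mm and upright) before the ring has been turned (horizontal distance between spanner and ring_face below 0.004 m and z of spanner in the frame of ring_face below 0.003 m and angle between spanner's own z axis and vertical below 0.12 rad and value of joint ring below 0.4 rad), for 0.1 s.
2. the ring has been turned fully home, with both pins still in its holes (horizontal distance between spanner and ring_face below 0.004 m and z of spanner in the frame of ring_face below 0.003 m and angle between spanner's own z axis and vertical below 0.12 rad and value of joint ring above 0.62 rad), for 0.2 s.
At the end, for the whole second after the job is handed in: The ring stays fully home (joint above 0.62 of 0.65) and the spanner stands upright and still in its block's pocket (within 8 mm sideways, 4 mm in height, 0.12 rad tilt), let go (value of joint ring above 0.62 rad and horizontal distance between spanner and rest below 0.008 m and z of spanner in the frame of rest between -0.004 and 0.004 m and angle between spanner's own z axis and vertical below 0.12 rad and linear speed of spanner below 0.02 m/s); the robot touches nothing.
It fails at once if the lamp is pushed or wrenched too hard (over 70 N between spanner and lamp) (contact force between spanner and lamp above 70 N).
It fails at once if the spanner is pressed on the lamp with over 25 N while the pins are not in the holes (bar more than 4 mm above the face) (contact force between spanner and lamp above 25 N and z of spanner in the frame of ring_face above 0.004 m).
It fails at once if the fingers bear on the lamp (over 3 N) (contact force between the fingers and lamp above 3 N).
It fails at once if a bystander is moved by more than 30 mm (distance of any of driver, openwrench, connector, spare_ring, spray, mug, meter, screws from where it was at the start of the episode above 0.03 m).
It also fails if it takes over 72 s, if anything falls off the work surface, if the arm or the gripper's body presses on something with over 40 N, if the wrist force passes 120 N, or if a joint passes its speed limit or range.

## Robot

A 6-joint arm with a two-finger parallel gripper is mounted at the origin on the work surface. World frame = base frame: x ahead of the robot, y to its left, z up, the work surface at z = 0. Lengths are in m, angles in degrees, forces in N, time in s.
With the tool pointing down it reaches from about 0.35 to 0.875 m from the base axis. Payload 4.2 kg.
Tool frame: the origin (TCP) lies on the centre line of the jaws, within the pads' length; the fingertips stand 19 mm ahead of it and the grasp point (between the pads) is the TCP; x points along the fingers, y is the direction in which the jaws open and shut, and the axes are right-handed (so a half turn about x gives the same grasp; the last joint's range is limited). The gripper opens to 87 mm and grips with 3 to 60 N. Pads are 19 mm wide; open, the fingers measure 117 mm over their backs; the gripper's body (75 mm by 190 mm) begins 51 mm behind the grasp point.
Start: joints at [91.765, 22.042, 0.453, 0, -68.411, -14.817], TCP at [0.141, 0.609, 0.242] pointing down, gripper open.
Joint ranges: [-179.83, 179.83], [-69.29, 118.12], [-61.27, 80.66], [-181.25, 117.63], [-171.15, -9.14], [-177.46, 177.46]. Speed limits (degrees/s): [159.86, 159.86, 180, 180, 180, 180].

## Interface

Orientations are given as a 3x3 rotation matrix whose columns are the frame's x, y, z axes.
In Python, from station import * gives the robot as it stands.
- The arm moves only by the shell command python3 -m creep 'ROWS'. ROWS is JSON, a list of rows, each a list of 5 numbers: the opening, from 0 (shut) to 1 (fully open), then the shift along the world's x, y, z in mm, then the turn about the world's z in rad. In form: [[jaw, x, y, z, turn], ...]. A call has exactly 8 rows; each row is the pose to reach, as a shift and turn from the pose measured when the call began; what a row does not reach only later rows make up. A row lasts 1/10 s, in which the tool goes at most 50 mm and 8.59 degrees, less where a joint would pass 70% of its speed; a pose out of reach is approached as far as the arm can. A call with a gripper value outside its range is refused whole. The fingers move at their own pace and stop on an object; the grip force is fixed at half the most. Time passes only in rows, so rows that repeat a pose let the fingers close, or fill a call up. It gives the time, the measured TCP pose, the force and the opening at its end, in the units of the state.
- sense(): the state, without advancing time (a new reading comes with each control period).
- capture(name): name is "scene" or "top"; returns a dict with "image" (400x640x3 uint8, blue, green, red), "z_map" (400x640 float32, m along the optical axis (not along the pixel's ray), 0 where there is no reading), "mtx" (3x3 intrinsics, pixels), "eye" and "attitude" of the camera in the world. Camera axes: x right, y up, looking along -z (the intrinsics and any distortion apply to the point x, -y, -z); pixel columns grow to the right and rows downward; lengths in m; the calibration is good to about 2 mm. A picture is of the moment at which its call begins.
- finish_job(): hands the job in, once; it reports no verdict.
Trained networks look in a picture, given as the dict that the camera call returned (one of the last four; its "shot" number tells which), for a name from the list of things; names that differ only in an ending like _2 or _b are one class to them, and where a whole thing is asked for, a point or a joint stands for the part that bears it (a point fixed in the world has none). Each returns a list of dicts, best first, with "confidence" (0 to 1); they miss things now and then, are a little off and sometimes report something else, mostly with a low value. They report only what shows in the picture. A call takes as long as a camera call. They do not tell look-alikes from the thing itself.
- look_for(picture, thing): "box" ([left, top, right, bottom] in pixels, round what is visible of it).
- mark_of(picture, thing): "centre" ([column, row] in pixels: a listed point, or the origin of a listed thing).
The state is a dict: "time_s": time; "joints": joint angles; "joint_velocities": joint speeds; "effort": joint torques, N m; "tcp_pos": TCP position; "ee_rot": TCP orientation; "wrist_force": force on the tool from outside, world axes, zero at the start; "moment": the same for the moment, N m; "gripper_width": opening from 0.0 (shut) to 1.0 (fully open).
Only numpy, scipy, OpenCV 4.12 (cv2) and the standard library are available. Lean on these libraries where they do the work, as an engineer would, in place of code of your own. Each camera call takes 0.05 s, during which the arm holds its last target.

## Working session

There is one attempt and no reset: what is moved stays moved. The work goes in short steps, Python scripts to look and compute and a shell command to move; the robot and the scene stay as the last step left them, time stands still between calls to the robot, and variables do not carry over. Pictures are saved under pics/ and viewed, and the job is handed in when it is done.

```bash
ls; mkdir -p pics; python3 - <<'E'
from station import *
import cv2
s=sense(); print(s)
for n in ("scene","top"):
    c=capture(n); cv2.imwrite(f"pics/{n}0.png",c["image"]); print(n,c["mtx"],c["eye"],c["attitude"],[k for k in c])
    for t in ["spanner","ring_face","block","lamp","rest"]:
        try:print(t,[(m['centre'],m['confidence']) for m in mark_of(c,t)])
        except Exception as e:print(t,e)
E
```

```text
pics
{'time_s': 0.0, 'joints': array([ 9.17654526e+01,  2.20915529e+01,  3.78979444e-01, -2.70429739e-02,
       -6.84129830e+01, -1.48155342e+01]), 'joint_velocities': array([ 0.07107249, -0.0813763 , -0.05266829, -0.04304667, -0.03024109,
       -0.08180149]), 'effort': array([ 9.37012082e-04, -3.90659058e+01,  1.87403780e+01,  4.21977371e+00,
        1.09325635e-02, -1.93255910e-04]), 'tcp_pos': array([0.14100017, 0.60830067, 0.24045081]), 'ee_rot': array([[-3.71164412e-04, -2.25971871e-01, -9.74133757e-01],
       [-2.20381530e-03, -9.74131273e-01,  2.25972135e-01],
       [-9.99997503e-01,  2.23068369e-03, -1.36437406e-04]]), 'wrist_force': array([-0.3333174 , -0.59421988,  0.30342953]), 'moment': array([ 0.02897397,  0.03053237, -0.03351284]), 'gripper_width': 1.001505351099061}
scene [[478.8350379    0.         316.18513275]
 [  0.         478.8350379  198.92780459]
 [  0.           0.           1.        ]] [ 1.63606117 -0.10385311  0.769521  ] [[ 0.07846852 -0.55176625  0.83029916]
 [ 0.99685084  0.03386183 -0.0717062 ]
 [ 0.01144961  0.8333111   0.55268574]] ['image', 'z_ma
[... 209 characters left out ...]
lamp [([393.1, 197.9], 0.71), ([251.2, 217.1], 0.61)]
rest [([392.7, 197.7], 0.94), ([392.5, 250.9], 0.62)]
top [[390.17713251   0.         322.85234741]
 [  0.         390.17713251 193.29323516]
 [  0.           0.           1.        ]] [ 0.50175021 -0.00721782  1.43329536] [[ 0.00148721  0.9982659  -0.05884711]
 [-0.99999808  0.00155964  0.00118496]
 [ 0.00127468  0.05884523  0.9982663 ]] ['image', 'z_map', 'mtx', 'eye', 'attitude', 'shot']
spanner [([274.8, 251.7], 0.8), ([262.2, 210.0], 0.61), ([252.0, 169.8], 0.55)]
ring_face [([373.9, 197.4], 0.86)]
block [([265.4, 208.5], 0.69), ([278.5, 150.1], 0.68)]
lamp [([373.1, 198.4], 0.86)]
rest [([259.2, 206.0], 0.63), ([274.7, 145.6], 0.6)]
```

View pics/scene0.png

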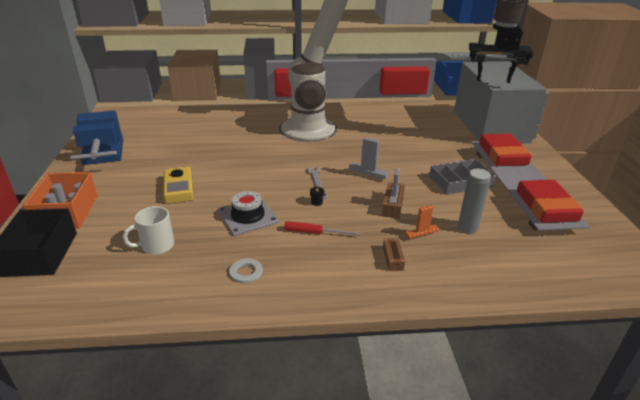

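View pics/top0.png

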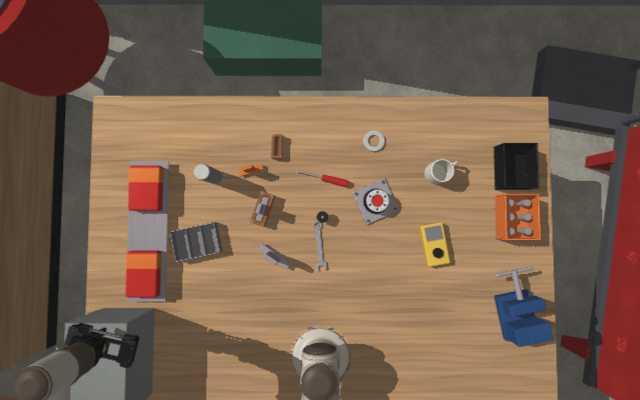

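```bash
python3 - <<'E'
import cv2
a=cv2.imread("pics/scene0.png")[130:290,190:480]
cv2.imwrite("pics/scene0c.png",cv2.resize(a,None,fx=2.7,fy=2.7,interpolation=cv2.INTER_CUBIC))
a=cv2.imread("pics/top0.png")[120:280,220:420]
cv2.imwrite("pics/top0c.png",cv2.resize(a,None,fx=3.7,fy=3.7,interpolation=cv2.INTER_CUBIC))
E
```

```text
(no output)
```

View pics/scene0c.png

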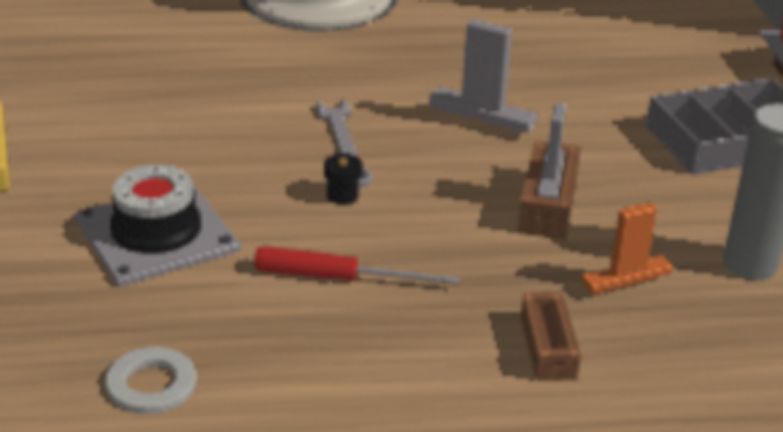

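View pics/top0c.png

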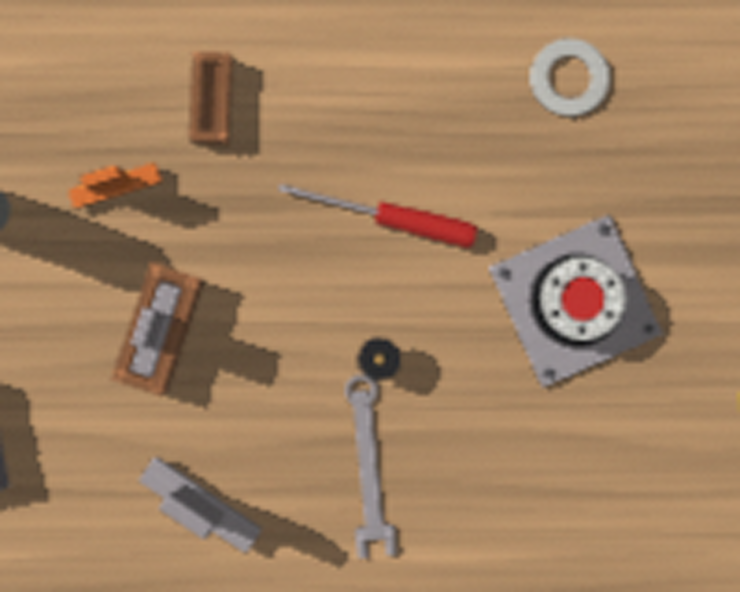

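Candidates for the spanner are grey in the block at scene (393,200) / top (262,210), larger grey free-standing at scene (369,174) / top (273,256), and orange at scene (423,233) / top (251,170). The blocks are at scene (393,206), which is larger, and (393,257), which is smaller. The one meant is the grey spanner standing in the larger block: it isn't orange and it's the smaller grey one. I'll measure it and confirm with the sizes.

```bash
cat > h.py <<'E'
from station import *
import numpy as np, cv2
def cloud(c):
    z=c["z_map"].astype(float); K=c["mtx"]; v,u=np.mgrid[0:z.shape[0],0:z.shape[1]]
    P=np.stack([(u-K[0,2])/K[0,0]*z,-(v-K[1,2])/K[1,1]*z,-z],-1)
    W=P@np.array(c["attitude"]).T+np.array(c["eye"]); W[z<=0]=np.nan; return W
def proj(c,p):
    K=c["mtx"]; q=(np.atleast_2d(p)-c["eye"])@np.array(c["attitude"])
    return np.stack([K[0,2]+K[0,0]*q[:,0]/-q[:,2],K[1,2]+K[1,1]*q[:,1]/q[:,2]],-1)
def ray(c,uv,z):
    K=c["mtx"]; d=np.array(c["attitude"])@np.array([(uv[0]-K[0,2])/K[0,0],-(uv[1]-K[1,2])/K[1,1],-1]); e=np.array(c["eye"])
    return e+d*(z-e[2])/d[2]
E
python3 - <<'E'
from h import *
for n,r in (("top",(185,235,240,285)),("scene",(160,220,375,415))):
    c=capture(n); W=cloud(c); im=c["image"]
    np.savez(f"/tmp/{n}.npz",**{k:np.array(v) for k,v in c.items()})
    for t,uv,z in (("plug",None,0),):pass
    sub=W[r[0]:r[1],r[2]:r[3]].reshape(-1,3); sub=sub[np.isfinite(sub).all(1)]
    print(n,"floor",np.round(np.nanmedian(W[240:260,300:310,2]),4))
    for lo,hi in ((.034,.038),(.038,.046),(.046,.06),(.06,.105),(.105,.12),(.12,.2)):
        q=sub[(sub[:,2]>lo)&(sub[:,2]<hi)]
        if len(q)>4:
            (cx,cy),(w,h),a=cv2.minAreaRect((q[:,:2]*1000).astype(np.float32)); 
            print(lo,hi,len(q),"ctr",round(cx,1),round(cy,1),"size",round(w,1),round(h,1),"ang",round(a,1), "zmed",np.median(q[:,2]).round(4), "zmax",q[:,2].max().round(4))
    pts={"top":[(262,210),(273,256),(251,170),(277,147)],"scene":[]}[n]
    for t in ["ring_face","rest","spanner","connector","spray","driver","openwrench","meter","mug","screws","spare_ring"]:
        for m in mark_of(c,t):
            z={"ring_face":.06,"rest":.032,"spanner":.032}.get(t,0); print(t,m['confidence'],ray(c,m['centre'],z).round(4))
E
```

```text
top floor 0.0014
0.034 0.038 38 ctr 525.9 210.9 size 49.6 101.8 ang 71.3 zmed 0.0365 zmax 0.0379
0.038 0.046 313 ctr 528.8 210.1 size 50.2 117.9 ang 71.7 zmed 0.0423 zmax 0.046
0.046 0.06 48 ctr 530.2 210.2 size 45.8 115.6 ang 72.3 zmed 0.0472 zmax 0.0554
0.06 0.105 22 ctr 528.0 204.2 size 2.1 32.1 ang 74.5 zmed 0.0814 zmax 0.1048
0.105 0.12 38 ctr 528.1 209.7 size 11.8 34.1 ang 71.1 zmed 0.1146 zmax 0.1186
ring_face 0.65 [ 0.572  -0.2068  0.06  ]
rest 0.85 [0.7429 0.1617 0.032 ]
rest 0.63 [0.53   0.2302 0.032 ]
rest 0.32 [ 0.7732 -0.1905  0.032 ]
spanner 0.69 [0.3687 0.1603 0.032 ]
spanner 0.6 [0.6645 0.2599 0.032 ]
spanner 0.48 [0.5268 0.2137 0.032 ]
connector 0.41 [ 0.4871 -0.0067  0.    ]
driver 0.54 [ 0.6438 -0.0038  0.    ]
driver 0.48 [ 0.6612 -0.4225  0.    ]
openwrench 0.77 [0.3917 0.0078 0.    ]
meter 0.71 [ 0.4024 -0.4255  0.    ]
mug 0.58 [ 0.6619 -0.4104  0.    ]
screws 0.88 [0.4077 0.4372 0.    ]
spare_ring 0.62 [ 0.7824 -0.2065  0.    ]
scene floor 0.0014
0.034 0.038 41 ctr 479.7 208.1 size 61.0 228.1 ang 85.9 zmed 0.0357 zmax 0.0379
0.038 0.046 343 ctr 482.1 213.8 siz
[... 283 characters left out ...]
face 0.31 [0.5564 0.1943 0.06  ]
rest 0.88 [0.5327 0.2109 0.032 ]
rest 0.81 [0.7667 0.1622 0.032 ]
rest 0.61 [ 0.4512 -0.3968  0.032 ]
spanner 0.72 [0.3888 0.1603 0.032 ]
spanner 0.65 [0.694  0.2466 0.032 ]
spanner 0.59 [ 0.5092 -0.1984  0.032 ]
spanner 0.48 [0.5297 0.2122 0.032 ]
connector 0.81 [ 4.785e-01 -1.000e-04  0.000e+00]
connector 0.27 [ 0.6632 -0.4141  0.    ]
spray 0.87 [0.6559 0.3741 0.    ]
spray 0.41 [ 0.3907 -0.4021  0.    ]
driver 0.84 [0.6432 0.005  0.    ]
openwrench 0.63 [0.3901 0.009  0.    ]
meter 0.92 [ 0.4023 -0.4042  0.    ]
meter 0.55 [0.649  0.0024 0.    ]
mug 0.94 [ 0.669  -0.4172  0.    ]
mug 0.39 [ 0.4993 -0.0095  0.    ]
spare_ring 0.66 [ 0.7829 -0.191   0.    ]
```

```bash
python3 - <<'E'
import cv2
a=cv2.imread("pics/scene0.png")[155:240,340:450]
b=cv2.imread("pics/top0.png")[175:275,235:305]
f=lambda x,h:cv2.resize(x,None,fx=h/x.shape[0],fy=h/x.shape[0],interpolation=cv2.INTER_CUBIC)
cv2.imwrite("pics/cand.png",cv2.hconcat([f(a,300),f(b,300)]))
E
```

```text
(no output)
```

View pics/cand.png

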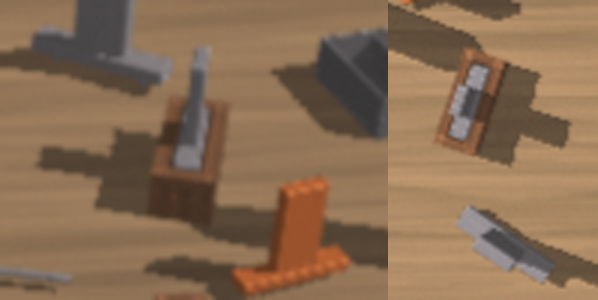

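The boxes agree: the block is 118x50 mm, the handle 12x34 mm with its top at 0.115, and the long axis at yaw about -18.5°, so this is the right spanner. Next I'll measure the ring centre and the hole angles.

```bash
python3 - <<'E'
from h import *
from scipy.ndimage import map_coordinates
from scipy.optimize import minimize
tiles=[]
for n in ("top","scene"):
    c=capture(n); W=cloud(c); g=c["image"].astype(float).mean(2)
    u0,v0=proj(c,[0.572,-0.207,.06])[0].round().astype(int)
    sub=W[v0-30:v0+30,u0-30:u0+30].reshape(-1,3); sub=sub[np.isfinite(sub).all(1)]
    q=sub[(sub[:,2]>.0585)&(sub[:,2]<.066)&(np.hypot(sub[:,0]-.572,sub[:,1]+.207)<.06)]
    e=cv2.minEnclosingCircle((q[:,:2]*1000).astype(np.float32)); r=cv2.minAreaRect((q[:,:2]*1000).astype(np.float32))
    print(n,"ring pts",len(q),"z",np.median(q[:,2]),"circle",e,"ext",q[:,:2].min(0),q[:,:2].max(0))
    # rectified view of plane z=.06, 0.25mm/px
    N=400; gx=np.linspace(-.05,.05,N)
    X,Y=np.meshgrid(.572+gx,-.207+gx,indexing='ij')
    P=np.stack([X,Y,np.full_like(X,.06)],-1).reshape(-1,3); uv=proj(c,P)
    rect=np.stack([map_coordinates(c["image"][...,k].astype(float),[uv[:,1],uv[:,0]],order=3).reshape(N,N) for k in range(3)],-1)
    R=rect.clip(0,255).astype(np.uint8); tiles.append(R)
    # joint fit centre, hole phase: mean of ring brightness at holes minus between
    G=rect.mean(2)
    def s(x,y): return map_coordinates(G,[(x-.572+.05)/.1*(N-1),(y+.207+.05)/.1*(N-1)],order=1)
    best=None
    rr=[(0,0)]+[(r_*np.cos(a),r_*np.sin(a)) for r_ in (.0015,.003) for a in np.arange(8)*np.pi/4]
    def cost(p):
        cx,cy,th=p; v=0
        for k in range(6):
            a=th+k*np.pi/3; b=a+np.pi/6
            for dx,dy in rr:
                v+=s(np.array([cx+.03*np.cos(a)+dx]),np.array([cy+.03*np.sin(a)+dy]))[0]-s(np.array([cx+.03*np.cos(b)+dx]),np.array([cy+.03*np.sin(b)+dy]))[0]
        return v/6/len(rr)
    res=[]
    for th in np.radians(range(0,60,10)):
        o=minimize(cost,[e[0][0]/1000,e[0][1]/1000,th],method='Nelder-Mead',options=dict(initial_simplex=np.array([[0,0,0],[.002,0,0],[0,.002,0],[0,0,.1]])+[e[0][0]/1000,e[0][1]/1000,th]))
        res.append((round(o.fun,2),o.x[:2].round(4),round(np.degrees(o.x[2])%60,1)))
    print(sorted(res,key=lambda t:t[0])[:4])
    # outline of red lens
    red=((rect[...,2]>120)&(rect[...,1]<90)&(rect[...,0]<90)); i,j=np.nonzero(red); print("red centroid on .056 approx",.522+i.mean()*.1/399,-.257+j.mean()*.1/399,red.sum()*(.1/399)**2)
cv2.imwrite("pics/ringrect.png",cv2.hconcat(tiles))
E
```

```text
top ring pts 233 z 0.061341175202602294 circle ((557.5265502929688, -198.59600830078125), 39.17807388305664) ext [ 0.52058567 -0.23497883] [ 0.59474318 -0.16025902]
[(np.float64(-89.37), array([ 0.5587, -0.1999]), np.float64(58.7)), (np.float64(-89.37), array([ 0.5587, -0.1999]), np.float64(58.7)), (np.float64(-89.37), array([ 0.5587, -0.1999]), np.float64(58.7)), (np.float64(-89.37), array([ 0.5587, -0.1999]), np.float64(58.7))]
red centroid on .056 approx 0.5586372479206677 -0.1999075306462622 0.0012475424149345797
scene ring pts 307 z 0.061252761360919394 circle ((559.169677734375, -198.8031768798828), 40.6380500793457) ext [ 0.52051995 -0.2365178 ] [ 0.59801887 -0.15910575]
[(np.float64(-27.11), array([ 0.552 , -0.1981]), np.float64(57.7)), (np.float64(-20.42), array([ 0.5563, -0.198 ]), np.float64(58.6)), (np.float64(-20.42), array([ 0.5563, -0.198 ]), np.float64(58.6)), (np.float64(-20.42), array([ 0.5563, -0.198 ]), np.float64(58.6))]
red centroid on .056 approx 0.5589247771693217 -0.1983210148781246 0.0010612370525310772
```

View pics/ringrect.png

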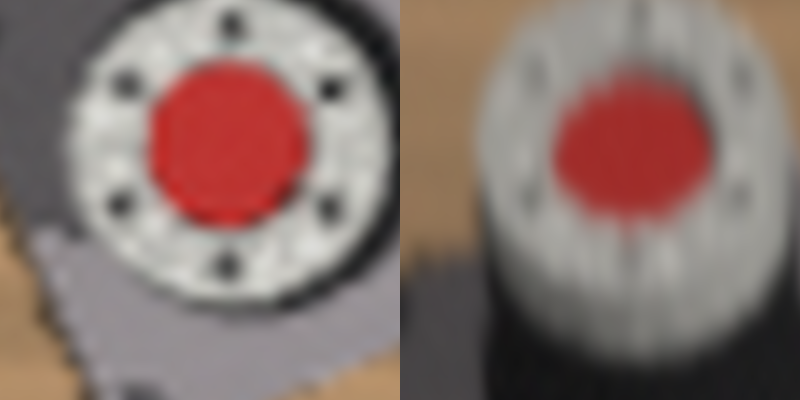

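The top view shows six dark holes around a centre at (0.5587, -0.1999), with hole phase -1.3° mod 60. The scene view agrees at -1.4°. I'm moving to the spanner now.

```bash
python3 -m creep '[[0.7,32,-33,0,0],[0.7,64,-66,0,0],[0.7,97,-99,0,0],[0.7,130,-133,0,-0.03],[0.7,162,-166,0,-0.06],[0.7,194,-199,0,-0.095],[0.7,227,-232,0,-0.095],[0.7,260,-266,0,-0.095]]'; python3 -c "
from h import *
s=sense();print(s['tcp_pos'],np.degrees(np.arctan2(s['ee_rot'][1,1],s['ee_rot'][0,1])),s['joints'])"
```

```text
time_s: 2.7
tcp_pos: [0.4022, 0.3414, 0.2419]
ee_rot: [[0.001, -0.317, -0.949], [0.001, -0.949, 0.317], [-1.0, -0.001, -0.0]]
wrist_force: [0.5, 0.7, -0.4]
gripper_width: 0.698
[0.40219043 0.34144382 0.24194273] -108.46462485097207 [ 5.79654971e+01  1.25074373e+01 -1.31612099e+01  8.05978590e-03
 -6.42788932e+01  1.35663751e+01]
```

```bash
python3 -m creep '[[0.7,32,-33,0,0],[0.7,64,-66,0,0],[0.7,96,-99,0,0],[0.7,127.5,-131,0,0],[0.7,127.5,-131,-30,0],[0.7,127.5,-131,-60,0],[0.7,127.5,-131,-80,0],[0.7,127.5,-131,-80,0]]'; python3 - <<'E'
from h import *
c=capture("scene"); d=capture("top")
f=lambda x:cv2.resize(x,(380,380),interpolation=cv2.INTER_CUBIC)
u,v=proj(c,[.53,.21,.11])[0].astype(int); a=c["image"][v-60:v+60,u-60:u+60]
u,v=proj(d,[.53,.21,.11])[0].astype(int); b=d["image"][v-60:v+60,u-60:u+60]
cv2.imwrite("pics/hover.png",cv2.hconcat([f(a),f(b)]))
E
```

```text
time_s: 3.5
tcp_pos: [0.528, 0.2091, 0.1588]
ee_rot: [[-0.005, -0.318, -0.948], [-0.003, -0.948, 0.318], [-1.0, 0.005, 0.004]]
wrist_force: [-0.7, -0.0, 0.1]
gripper_width: 0.698
```

View pics/hover.png

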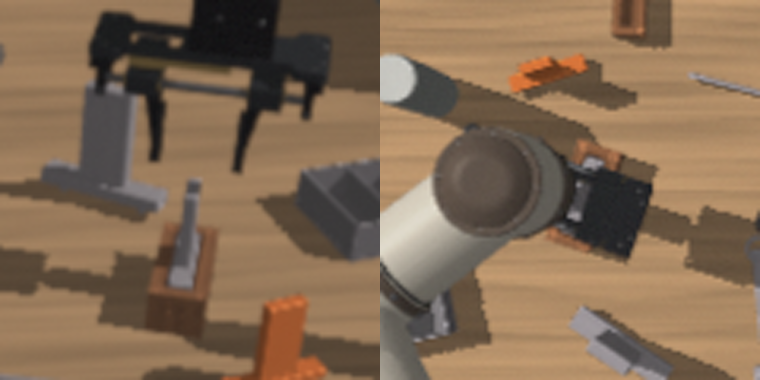

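The scene view shows the fingers at (155,160) and (238,170), straddling the handle at (192,185). I'll descend and close.

```bash
python3 -m creep '[[0.7,1.5,1,-25,0],[0.7,1.5,1,-50,0],[0.7,1.5,1,-77,0],[0.7,1.5,1,-77,0],[0.2,1.5,1,-77,0],[0,1.5,1,-77,0],[0,1.5,1,-77,0],[0,1.5,1,-77,0]]'; python3 -m creep '[[0,0,0,0,0],[0,0,0,0,0],[0,0,0,0,0],[0,0,0,0,0],[0,0,0,8,0],[0,0,0,16,0],[0,0,0,24,0],[0,0,0,24,0]]'; python3 -c "
from h import *
s=sense();print(s['tcp_pos'],np.degrees(np.arctan2(s['ee_rot'][1,1],s['ee_rot'][0,1])),s['wrist_force'],s['moment'])"
```

```text
time_s: 4.4
tcp_pos: [0.5322, 0.2121, 0.0868]
ee_rot: [[0.003, -0.316, -0.949], [0.002, -0.949, 0.316], [-1.0, -0.003, -0.003]]
wrist_force: [-0.7, 0.9, 0.3]
gripper_width: 0.419
time_s: 5.2
tcp_pos: [0.5333, 0.213, 0.1127]
ee_rot: [[0.007, -0.316, -0.949], [0.004, -0.949, 0.316], [-1.0, -0.006, -0.005]]
wrist_force: [1.2, 0.1, -1.6]
gripper_width: 0.137
[0.53333986 0.21301737 0.11268049] -108.40348535323338 [ 1.15982913  0.09660647 -1.58739221] [ 0.06801188 -0.06100685 -0.00275837]
```

It's gripped: 0.137 × 87 mm ≈ 12 mm, with about the spanner's weight on the wrist. Lifting and carrying it towards the lamp.

```bash
python3 -m creep '[[0,0,0,30,0],[0,0,0,60,0],[0,0,-10,75,0],[0,0,-40,75,0.05],[0,0,-80,75,0.1],[0,0,-120,75,0.15],[0,0,-150,75,0.2],[0,0,-160,75,0.2]]'; python3 - <<'E'
from h import *
s=sense();print(s['tcp_pos'],np.degrees(np.arctan2(s['ee_rot'][1,1],s['ee_rot'][0,1])),s['wrist_force'])
p=s['tcp_pos']
c=capture("scene"); d=capture("top")
f=lambda x:cv2.resize(x,(390,390),interpolation=cv2.INTER_CUBIC)
T=[]
for k in (c,d):
    u,v=proj(k,p-[0,0,.03])[0].astype(int); T.append(f(k["image"][v-65:v+65,u-65:u+65]))
cv2.imwrite("pics/held.png",cv2.hconcat(T))
W=cloud(c); r=p; m=np.isfinite(W).all(2)&(np.hypot(W[...,0]-p[0],W[...,1]-p[1])<.06)&(W[...,2]>.06)
q=W[m]
for z in np.arange(.06,.24,.005):
    k=q[(q[:,2]>=z)&(q[:,2]<z+.005)]
    if len(k): print(round(z-p[2],3),len(k),(k.min(0)-p).round(3)[:2],(k.max(0)-p).round(3)[:2])
E
```

```text
time_s: 6.0
tcp_pos: [0.5328, 0.0508, 0.1877]
ee_rot: [[0.006, -0.123, -0.992], [0.006, -0.992, 0.123], [-1.0, -0.006, -0.005]]
wrist_force: [0.3, 0.4, -2.0]
gripper_width: 0.136
[0.53280351 0.05076514 0.18773595] -97.09145679801514 [ 0.32223153  0.41711459 -2.00317656]
-0.063 1 [0.026 0.001] [0.026 0.001]
-0.053 12 [-0.007 -0.012] [0.043 0.006]
-0.048 49 [-0.027 -0.013] [0.043 0.014]
-0.043 30 [-0.03 -0.01] [0.048 0.014]
-0.038 9 [ 0.009 -0.004] [0.018 0.006]
-0.033 9 [ 0.01  -0.004] [0.016 0.006]
-0.028 8 [ 0.01  -0.005] [0.015 0.006]
-0.023 9 [ 0.007 -0.005] [0.018 0.012]
-0.018 16 [ 0.008 -0.013] [0.018 0.014]
-0.013 19 [ 0.008 -0.013] [0.017 0.013]
-0.008 20 [ 0.006 -0.013] [0.019 0.013]
-0.003 20 [ 0.008 -0.013] [0.018 0.016]
0.002 22 [ 0.007 -0.013] [0.017 0.015]
0.007 27 [-0.003 -0.016] [0.019 0.018]
0.012 17 [ 0.007 -0.016] [0.017 0.017]
0.017 28 [ 0.005 -0.016] [0.018 0.017]
0.022 25 [-0.019 -0.019] [0.016 0.019]
0.027 53 [-0.021 -0.019] [0.018 0.019]
0.032 25 [-0.006 -0.019] [0.016 0.022]
0.037 18 [-0.002 -0.022] [0.015 0.021]
0.042 6 [ 0.007 -0.022] [0.014 0.013]
```

View pics/held.png

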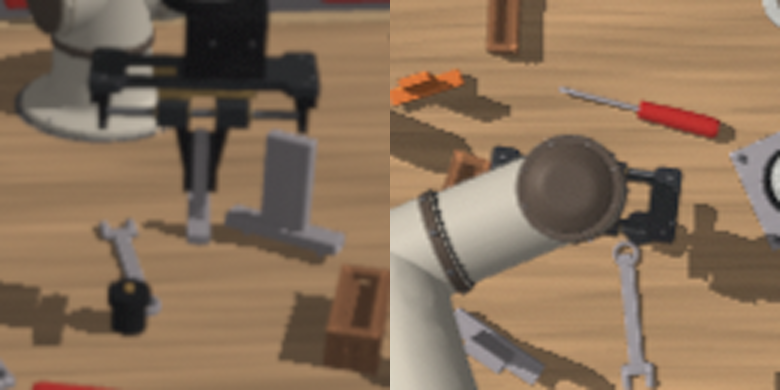

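```bash
python3 - <<'E'
from h import *
for i in range(5):
    s=sense();print(s['time_s'],s['tcp_pos'].round(4),np.degrees(np.arctan2(s['ee_rot'][1,1],s['ee_rot'][0,1])).round(2),s['wrist_force'].round(2),s['joint_velocities'].round(2))
    c=capture("scene")
p=s['tcp_pos']; W=cloud(c); d=W-p
a=np.arctan2(s['ee_rot'][1,1],s['ee_rot'][0,1])-np.pi/2+np.pi
ex=np.array([np.cos(a),np.sin(a)]); ex*=np.sign(ex[0]); ey=np.array([-ex[1],ex[0]])
X=d[...,:2]@ex; Y=d[...,:2]@ey; Z=d[...,2]
for nm,m in (("handle face",(abs(Y)<.005)&(Z<-.023)&(Z>-.038)&(abs(X)<.03)),("bar",(abs(Y)<.02)&(Z<-.038)&(Z>-.06)&(abs(X)<.06))):
    print(nm,m.sum()); 
    for x,y,z in zip(X[m],Y[m],Z[m]): print((round(1000*x,1),round(1000*y,1),round(1000*z,1)),end=' ')
    print()
E
```

```text
6.1 [0.5333 0.0521 0.1878] -97.12 [-0.19  0.27 -1.52] [ 2.18  0.44  0.83 -0.1   0.34 -0.68]
6.15 [0.5335 0.0531 0.1878] -97.03 [ 0.4   0.02 -1.02] [ 1.46  0.3   0.42  0.1   0.11 -0.01]
6.2 [0.5336 0.0537 0.1878] -96.96 [ 0.    0.14 -1.29] [ 0.93  0.21  0.19  0.07 -0.09  0.26]
6.25 [0.5336 0.054  0.1877] -96.91 [-0.46  0.51 -1.8 ] [ 0.49  0.11  0.08  0.13 -0.14  0.33]
6.3 [0.5336 0.0542 0.1877] -96.89 [ 0.65  0.75 -1.15] [ 0.17 -0.05 -0.15  0.09  0.01  0.18]
handle face 21
(np.float64(-12.3), np.float64(-3.7), np.float64(-32.0)) (np.float64(-5.0), np.float64(-3.7), np.float64(-31.0)) (np.float64(-0.3), np.float64(-3.7), np.float64(-31.4)) (np.float64(14.5), np.float64(-1.4), np.float64(-23.2)) (np.float64(6.7), np.float64(-3.7), np.float64(-30.6)) (np.float64(14.1), np.float64(-1.3), np.float64(-26.4)) (np.float64(15.4), np.float64(1.3), np.float64(-25.6)) (np.float64(16.8), np.float64(3.9), np.float64(-24.7)) (np.float64(12.5), np.float64(-3.7), np.float64(-30.3)) (np.float64(15.4), np.float64(-1.2), np.float64(-28.6)) (np.float64(13.7), np.float64(1.5), np.float64(-29.5)) (np.float6
[... 4467 characters left out ...]
np.float64(-0.5), np.float64(-44.5)) (np.float64(41.8), np.float64(2.1), np.float64(-46.3)) (np.float64(45.6), np.float64(4.6), np.float64(-44.0)) (np.float64(38.3), np.float64(7.4), np.float64(-48.2)) (np.float64(41.2), np.float64(9.9), np.float64(-46.4)) (np.float64(44.4), np.float64(-5.6), np.float64(-48.0)) (np.float64(40.4), np.float64(-2.9), np.float64(-50.3)) (np.float64(39.2), np.float64(-0.3), np.float64(-50.9)) (np.float64(41.3), np.float64(2.2), np.float64(-49.6)) (np.float64(41.3), np.float64(4.8), np.float64(-49.5)) (np.float64(41.5), np.float64(7.4), np.float64(-49.3)) (np.float64(40.0), np.float64(10.0), np.float64(-50.1)) (np.float64(31.4), np.float64(2.6), np.float64(-58.4))
```

```bash
python3 -m creep '[[0,4,-40,0,0.02],[0,9,-85,0,0.04],[0,15,-130,0,0.06],[0,21,-175,0,0.08],[0,26,-215,0,0.098],[0,28,-240,-10,0.098],[0,29,-250,-25,0.098],[0,29,-254,-35,0.098]]';  python3 -m creep '[[0,0,0,-5,0],[0,0,0,-12,0],[0,0,0,-15,0],[0,0,0,-15,0],[0,0,0,-15,0],[0,0,0,-15,0],[0,0,0,-15,0],[0,0,0,-15,0]]';python3 - <<'E'
from h import *
s=sense();print(s['tcp_pos'].round(4),np.degrees(np.arctan2(s['ee_rot'][1,1],s['ee_rot'][0,1])),s['wrist_force'],s['moment'])
p=s['tcp_pos']
c=capture("scene"); d=capture("top")
np.savez("/tmp/hov.npz",**{k:np.array(v) for k,v in c.items()})
T=[]
for k,h in ((c,45),(d,45)):
    u,v=proj(k,p-[0,0,.05])[0].astype(int); T.append(cv2.resize(k["image"][v-h:v+h,u-h:u+h],(400,400),interpolation=cv2.INTER_CUBIC))
cv2.imwrite("pics/hov2.png",cv2.hconcat(T))
E
```

```text
time_s: 7.15
tcp_pos: [0.5621, -0.1998, 0.1507]
ee_rot: [[0.003, -0.023, -1.0], [0.007, -1.0, 0.023], [-1.0, -0.007, -0.003]]
wrist_force: [-0.6, -0.1, -2.0]
gripper_width: 0.134
time_s: 7.95
tcp_pos: [0.5622, -0.1998, 0.1361]
ee_rot: [[0.004, -0.023, -1.0], [0.007, -1.0, 0.023], [-1.0, -0.007, -0.004]]
wrist_force: [-0.1, -0.5, -1.8]
gripper_width: 0.133
[ 0.5622 -0.1998  0.1361] -91.30336240679553 [-0.11699102 -0.47558065 -1.80742214] [-0.03677592  0.04387736  0.04720082]
```

View pics/hov2.png

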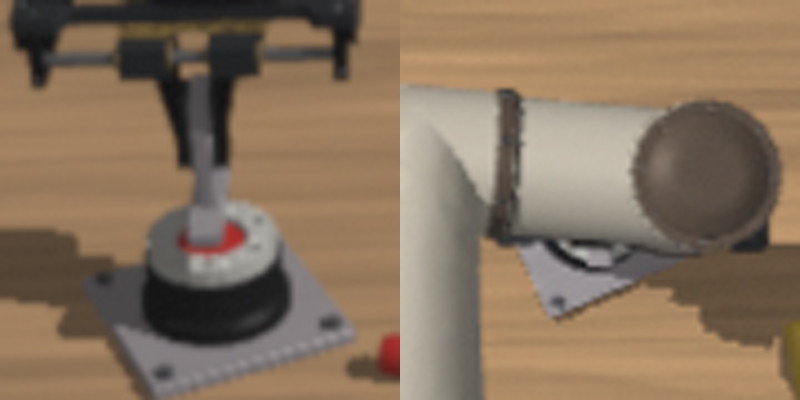

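The scene view shows the spanner bar end at (207,225), over the ring with the lens at about (210,238). I'll measure bar against ring in this one picture so the calibration bias cancels.

```bash
python3 - <<'E'
from h import *
from scipy.optimize import least_squares
c=dict(np.load("/tmp/hov.npz")); im=c["image"]; s=sense(); p=s['tcp_pos']
W=cloud(c); a=np.radians(-1.3); ex=np.array([np.cos(a),np.sin(a)]); ey=np.array([-ex[1],ex[0]])
d=W-p; X=d[...,:2]@ex; Y=d[...,:2]@ey; Z=d[...,2]
m=(abs(Y)<.006)&(Z<-.024)&(Z>-.040)&(X>0.005)&(X<.03); print("handle face X",np.median(X[m]),m.sum(), "Y",Y[m].min(),Y[m].max())
m=(abs(Y)<.02)&(Z<-.046)&(Z>-.053)&(X>.03)&(X<.06); print("bar end X",np.median(X[m]),m.sum(),"Y",Y[m].min(),Y[m].max())
m=(abs(Y)<.02)&(Z<-.041)&(Z>-.046)&(X>.02)&(X<.038); print("bar top Z",np.median(Z[m]),m.sum(),"Y",Y[m].min(),Y[m].max())
m=(W[...,2]>.057)&(W[...,2]<.066)&(np.hypot(W[...,0]-.5587,W[...,1]+.2)<.05); q=W[m]; print("ring z",np.median(q[:,2]),"y ext",q[:,1].min(),q[:,1].max(),"x ext",q[:,0].min(),q[:,0].max())
# enlarged with predicted model overlays
f=8; u,v=proj(c,p-[0,0,.065])[0].astype(int); h=48; w=45
big=cv2.resize(im[v-h:v+h-22,u-w:u+w],None,fx=f,fy=f,interpolation=cv2.INTER_CUBIC)
def dr(P,col):
    uv=proj(c,P); pts=((uv-[u-w,v-h]+.5)*f).astype(np.int32); cv2.polylines(big,[pts.reshape(-1,1,2)],False,col,1,cv2.LINE_AA)
t=np.linspace(0,2*np.pi,60)
C=np.array([.5587,-.1999])
for r in (.039,.022): dr(np.c_[C[0]+r*np.cos(t),C[1]+r*np.sin(t),np.full(60,.06)],(0,255,0))
for k in range(6):
    b=a+k*np.pi/3; dr(np.c_[C[0]+.03*np.cos(b)+.004*np.cos(t),C[1]+.03*np.sin(b)+.004*np.sin(t),np.full(60,.06)],(0,255,255))
O=np.array([*(p[:2]-.004*ex),p[2]-.053])
def B(x,y,z): return np.array([*(O[:2]+x*ex+y*ey),O[2]+z])
dr([B(.045,-.01,0),B(.045,.01,0),B(.045,.01,.01),B(.045,-.01,.01),B(.045,-.01,0)],(255,0,255))
dr([B(.045,-.01,.01),B(-.045,-.01,.01),B(-.045,.01,.01),B(.045,.01,.01)],(255,0,255))
dr([B(.018,-.006,.01),B(.018,.006,.01),B(.018,.006,.08),B(.018,-.006,.08),B(.018,-.006,.01)],(255,0,0))
cv2.imwrite("pics/ov.png",big[:600,:800])
E
```

```text
handle face X 0.014012673889835129 22 Y -0.00533383350166085 0.0054088150269094365
bar end X 0.03996978843210394 19 Y -0.007918324532495748 0.012783359653109016
bar top Z -0.043084465687999535 27 Y -0.0053523589810838155 0.012778723294974426
ring z 0.0609538056867962 y ext -0.23683087081780668 -0.1591246678130285 x ext 0.5185759341855165 0.600349634560345
```

View pics/ov.png

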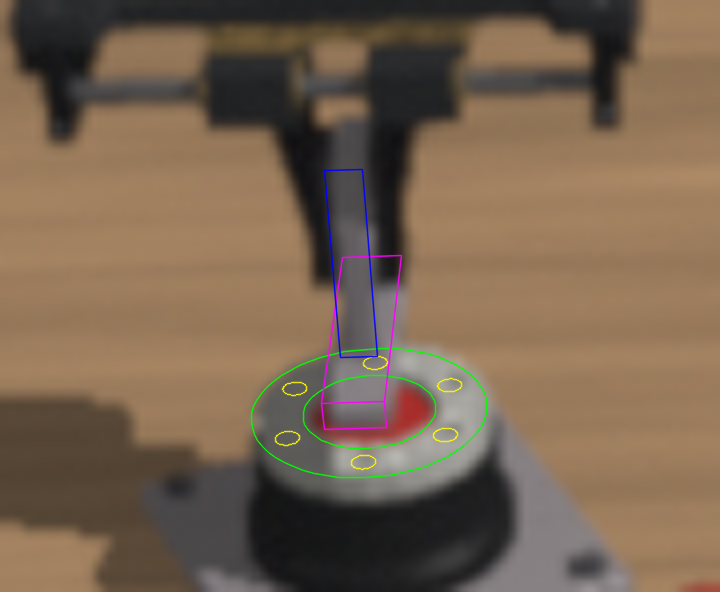

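Both the ring and the spanner are shifted about 1 px against the model (camera bias), so relative to each other they line up to within about 1 mm. I'll descend gently, watching the force.

```bash
python3 -m creep '[[0,0,0,-3,0],[0,0,0,-6,0],[0,0,0,-9,0],[0,0,0,-11,0],[0,0,0,-12,0],[0,0,0,-12,0],[0,0,0,-12,0],[0,0,0,-12,0]]'; python3 -m creep '[[0,0,0,-0.3,0],[0,0,0,-0.6,0],[0,0,0,-1,0],[0,0,0,-1,0],[0,0,0,-1,0],[0,0,0,-1,0],[0,0,0,-1,0],[0,0,0,-1,0]]'
```

```text
time_s: 8.85
tcp_pos: [0.5622, -0.1999, 0.124]
ee_rot: [[0.004, -0.023, -1.0], [0.007, -1.0, 0.023], [-1.0, -0.007, -0.004]]
wrist_force: [0.2, 0.5, -2.1]
gripper_width: 0.134
time_s: 9.65
tcp_pos: [0.5623, -0.1999, 0.1231]
ee_rot: [[0.004, -0.023, -1.0], [0.007, -1.0, 0.023], [-1.0, -0.007, -0.004]]
wrist_force: [0.2, -0.1, -1.9]
gripper_width: 0.135
```

```bash
python3 -m creep '[[0,0,0,-0.3,0],[0,0,0,-0.6,0],[0,0,0,-1,0],[0,0,0,-1,0],[0,0,0,-1,0],[0,0,0,-1,0],[0,0,0,-1,0],[0,0,0,-1,0]]'; python3 -m creep '[[0,0,0,-0.3,0],[0,0,0,-0.6,0],[0,0,0,-1,0],[0,0,0,-1,0],[0,0,0,-1,0],[0,0,0,-1,0],[0,0,0,-1,0],[0,0,0,-1,0]]'
```

```text
time_s: 10.45
tcp_pos: [0.5621, -0.1999, 0.122]
ee_rot: [[0.004, -0.023, -1.0], [0.007, -1.0, 0.023], [-1.0, -0.007, -0.003]]
wrist_force: [-0.2, 0.8, -1.1]
gripper_width: 0.137
time_s: 11.25
tcp_pos: [0.5619, -0.1999, 0.1209]
ee_rot: [[0.003, -0.023, -1.0], [0.007, -1.0, 0.023], [-1.0, -0.007, -0.003]]
wrist_force: [-1.3, -1.1, -1.7]
gripper_width: 0.133
```

```bash
python3 -m creep '[[0,0,0,-0.3,0],[0,0,0,-0.6,0],[0,0,0,-1,0],[0,0,0,-1,0],[0,0,0,-1,0],[0,0,0,-1,0],[0,0,0,-1,0],[0,0,0,-1,0]]'; python3 -m creep '[[0,0,0,-0.3,0],[0,0,0,-0.6,0],[0,0,0,-1,0],[0,0,0,-1,0],[0,0,0,-1,0],[0,0,0,-1,0],[0,0,0,-1,0],[0,0,0,-1,0]]'; python3 -c "
from h import *
s=sense();print(s['tcp_pos'],s['wrist_force'],s['moment'])"
```

```text
time_s: 12.05
tcp_pos: [0.5618, -0.1999, 0.1198]
ee_rot: [[0.003, -0.023, -1.0], [0.007, -1.0, 0.023], [-1.0, -0.007, -0.003]]
wrist_force: [-2.0, -1.3, -1.4]
gripper_width: 0.138
time_s: 12.85
tcp_pos: [0.5618, -0.1999, 0.1188]
ee_rot: [[0.003, -0.023, -1.0], [0.007, -1.0, 0.023], [-1.0, -0.007, -0.003]]
wrist_force: [-1.8, -0.6, -1.2]
gripper_width: 0.139
[ 0.56176517 -0.19994026  0.11880364] [-1.84959297 -0.59079558 -1.20860623] [-0.38061845  0.60393126  0.01341967]
```

No vertical load about 3–4 mm below the expected contact height, so the pins look to be entering. There's a light side force in -x, so I'll follow it and keep descending.

```bash
python3 -m creep '[[0,-0.3,0,-0.3,0],[0,-0.5,-0.2,-0.8,0],[0,-0.5,-0.2,-1.4,0],[0,-0.5,-0.2,-2,0],[0,-0.5,-0.2,-2,0],[0,-0.5,-0.2,-2,0],[0,-0.5,-0.2,-2,0],[0,-0.5,-0.2,-2,0]]'; python3 -c "
from h import *
s=sense();print(s['tcp_pos'],s['wrist_force'],s['moment'])"
```

```text
time_s: 13.65
tcp_pos: [0.5615, -0.2, 0.1168]
ee_rot: [[0.003, -0.023, -1.0], [0.007, -1.0, 0.023], [-1.0, -0.007, -0.003]]
wrist_force: [-0.5, 0.0, -2.3]
gripper_width: 0.137
[ 0.56153958 -0.20004852  0.11681092] [-0.49347022  0.00407222 -2.32952908] [-0.00857943  0.08617403 -0.03611956]
```

```bash
python3 -m creep '[[0,0,0,-0.3,0],[0,0,0,-0.8,0],[0,0,0,-1.4,0],[0,0,0,-2,0],[0,0,0,-2,0],[0,0,0,-2,0],[0,0,0,-2,0],[0,0,0,-2,0]]'; python3 -m creep '[[0,0,0,-0.3,0],[0,0,0,-0.6,0],[0,0,0,-1,0],[0,0,0,-1,0],[0,0,0,-1,0],[0,0,0,-1,0],[0,0,0,-1,0],[0,0,0,-1,0]]'; python3 -c "
from h import *
s=sense();print(s['tcp_pos'],s['wrist_force'],s['moment'])"
```

```text
time_s: 14.45
tcp_pos: [0.5615, -0.2, 0.1148]
ee_rot: [[0.003, -0.023, -1.0], [0.007, -1.0, 0.023], [-1.0, -0.007, -0.003]]
wrist_force: [-1.1, 0.2, -1.9]
gripper_width: 0.136
time_s: 15.25
tcp_pos: [0.5616, -0.2001, 0.1146]
ee_rot: [[0.004, -0.023, -1.0], [0.007, -1.0, 0.023], [-1.0, -0.007, -0.003]]
wrist_force: [-2.4, 1.8, 5.3]
gripper_width: 0.135
[ 0.56159222 -0.20010698  0.11463786] [-2.37569406  1.79767173  5.27986658] [0.40528916 0.92313794 0.0238242 ]
```

Contact at TCP z 0.1146 with about 7 N. That's where the bar would sit on the face; pins on the rim would have touched at about 0.1236. A quick visual check before turning.

```bash
python3 - <<'E'
from h import *
s=sense(); p=s['tcp_pos']; c=capture("scene"); W=cloud(c)
d=W-p; X,Y,Z=d[...,0],d[...,1],d[...,2]
m=(abs(Y)<.008)&(Z<-.038)&(Z>-.049)&(X>.017)&(X<.036); print("bar top z",np.median(W[m][:,2]))
m=(W[...,2]>.057)&(W[...,2]<.066)&(abs(Y)>.018)&(abs(Y)<.033)&(abs(X)<.03); print("ring z",np.median(W[m][:,2]))
m=(abs(Y)<.008)&(Z<-.046)&(Z>-.053)&(X>.03)&(X<.06); print("bar end X",np.median(X[m]))
u,v=proj(c,p-[0,0,.04])[0].astype(int); cv2.imwrite("pics/seat.png",cv2.resize(c["image"][v-35:v+35,u-40:u+40],(720,630),interpolation=cv2.INTER_CUBIC)[:600])
E
```

```text
bar top z 0.07088041368935949
ring z 0.06117593244027808
bar end X 0.041110284267222186
```

View pics/seat.png

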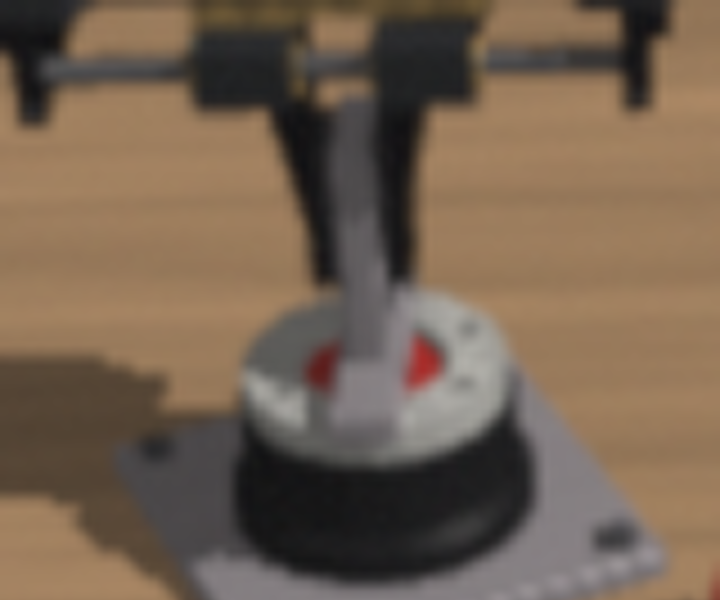

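Seated: the bar top is 9.7 mm above the ring face (10 expected), centred, and fully in. Now I'll turn clockwise in small steps. The TCP has to arc because the ring centre lies about 3.3 mm behind it along the bar.

```bash
python3 -m creep '[[0,0,-0.05,-0.2,-0.02],[0,0,-0.1,-0.2,-0.04],[0,0,-0.2,-0.2,-0.07],[0,0,-0.3,-0.2,-0.1],[0,0,-0.4,-0.2,-0.13],[0,-0.05,-0.5,-0.2,-0.15],[0,-0.05,-0.5,-0.2,-0.15],[0,-0.05,-0.5,-0.2,-0.15]]'; python3 -c "
from h import *
s=sense();print(s['tcp_pos'],np.degrees(np.arctan2(s['ee_rot'][1,1],s['ee_rot'][0,1])),s['wrist_force'],s['moment'])"
```

```text
time_s: 16.1
tcp_pos: [0.5615, -0.2011, 0.1147]
ee_rot: [[0.005, -0.172, -0.985], [0.006, -0.985, 0.172], [-1.0, -0.006, -0.004]]
wrist_force: [-2.7, -4.0, 3.6]
gripper_width: 0.139
[ 0.56149378 -0.20108535  0.11466484] -99.90690879505664 [-2.72952519 -3.96837416  3.57781635] [-1.60398332  1.05702089  0.09617148]
```

```bash
python3 -m creep '[[0,-0.2,-0.3,-0.2,-0.02],[0,-0.2,-0.3,-0.2,-0.04],[0,-0.2,-0.4,-0.2,-0.07],[0,-0.3,-0.5,-0.2,-0.1],[0,-0.3,-0.6,-0.2,-0.13],[0,-0.3,-0.7,-0.2,-0.15],[0,-0.3,-0.7,-0.2,-0.15],[0,-0.3,-0.7,-0.2,-0.15]]'; python3 -c "
from h import *
s=sense();print(s['tcp_pos'],np.degrees(np.arctan2(s['ee_rot'][1,1],s['ee_rot'][0,1])),s['wrist_force'],s['moment'])"
```

```text
time_s: 16.9
tcp_pos: [0.5613, -0.2018, 0.1147]
ee_rot: [[0.006, -0.318, -0.948], [0.005, -0.948, 0.318], [-1.0, -0.006, -0.004]]
wrist_force: [-2.2, -3.7, 5.5]
gripper_width: 0.137
[ 0.56127042 -0.2018058   0.1146525 ] -108.56136223800452 [-2.24975397 -3.7140155   5.46189568] [-1.04605254  0.99166113  0.14228211]
```

```bash
python3 -m creep '[[0,-0.2,-0.3,-0.1,-0.02],[0,-0.2,-0.3,-0.1,-0.04],[0,-0.3,-0.4,-0.1,-0.06],[0,-0.3,-0.5,-0.1,-0.08],[0,-0.3,-0.6,-0.1,-0.1],[0,-0.4,-0.7,-0.1,-0.12],[0,-0.4,-0.7,-0.1,-0.12],[0,-0.4,-0.7,-0.1,-0.12]]'; python3 -c "
from h import *
s=sense();print(s['tcp_pos'],np.degrees(np.arctan2(s['ee_rot'][1,1],s['ee_rot'][0,1])),s['wrist_force'],s['moment'])"
```

```text
time_s: 17.7
tcp_pos: [0.561, -0.2023, 0.1146]
ee_rot: [[0.006, -0.431, -0.903], [0.004, -0.903, 0.431], [-1.0, -0.007, -0.004]]
wrist_force: [-1.9, -1.4, 5.3]
gripper_width: 0.131
[ 0.56100994 -0.20233984  0.11462208] -115.50743585180582 [-1.85589528 -1.4363573   5.31029917] [-0.77260014  0.9065569   0.12639733]
```

```bash
python3 -m creep '[[0,-0.1,0,-0.1,-0.01],[0,-0.1,-0.1,-0.1,-0.02],[0,-0.1,-0.1,-0.1,-0.03],[0,-0.1,-0.2,-0.1,-0.04],[0,-0.1,-0.2,-0.1,-0.05],[0,-0.1,-0.2,-0.1,-0.06],[0,-0.1,-0.2,-0.1,-0.06],[0,-0.1,-0.2,-0.1,-0.06]]'; python3 -c "
from h import *
s=sense();print(s['tcp_pos'],np.degrees(np.arctan2(s['ee_rot'][1,1],s['ee_rot'][0,1])),s['wrist_force'],s['moment'])"; python3 -m creep '[[0,-0.1,0,-0.1,-0.01],[0,-0.1,-0.1,-0.1,-0.02],[0,-0.1,-0.1,-0.1,-0.03],[0,-0.1,-0.2,-0.1,-0.04],[0,-0.1,-0.2,-0.1,-0.05],[0,-0.1,-0.2,-0.1,-0.05],[0,-0.1,-0.2,-0.1,-0.05],[0,-0.1,-0.2,-0.1,-0.05]]'; python3 -c "
from h import *
s=sense();print(s['tcp_pos'],np.degrees(np.arctan2(s['ee_rot'][1,1],s['ee_rot'][0,1])),s['wrist_force'],s['moment'])"
```

```text
time_s: 18.5
tcp_pos: [0.5609, -0.2026, 0.1147]
ee_rot: [[0.007, -0.485, -0.875], [0.004, -0.875, 0.485], [-1.0, -0.007, -0.004]]
wrist_force: [-3.1, -2.7, 4.4]
gripper_width: 0.136
[ 0.56087708 -0.20258012  0.1146525 ] -119.007904943106 [-3.11399534 -2.69048106  4.40347545] [-0.85804305  1.02305718  0.22677185]
time_s: 19.3
tcp_pos: [0.5607, -0.2028, 0.1146]
ee_rot: [[0.007, -0.529, -0.849], [0.003, -0.849, 0.529], [-1.0, -0.006, -0.004]]
wrist_force: [-2.9, -2.6, 4.9]
gripper_width: 0.136
[ 0.56074184 -0.20277791  0.11462795] -121.93323017066265 [-2.86363449 -2.58677827  4.9169424 ] [-0.88184834  0.99272351  0.13275302]
```

```bash
python3 -m creep '[[0,-0.2,-0.1,-0.1,-0.01],[0,-0.2,-0.2,-0.1,-0.02],[0,-0.2,-0.2,-0.1,-0.03],[0,-0.2,-0.3,-0.1,-0.04],[0,-0.2,-0.3,-0.1,-0.05],[0,-0.2,-0.3,-0.1,-0.05],[0,-0.2,-0.3,-0.1,-0.05],[0,-0.2,-0.3,-0.1,-0.05]]'; python3 -c "
from h import *
s=sense();print(s['tcp_pos'],np.degrees(np.arctan2(s['ee_rot'][1,1],s['ee_rot'][0,1])),s['wrist_force'],s['moment'])"
```

```text
time_s: 20.1
tcp_pos: [0.5606, -0.203, 0.1147]
ee_rot: [[0.007, -0.572, -0.821], [0.003, -0.821, 0.572], [-1.0, -0.007, -0.004]]
wrist_force: [-2.8, -2.1, 4.2]
gripper_width: 0.135
[ 0.56061485 -0.20300178  0.11468418] -124.86121618483423 [-2.79553369 -2.0593557   4.23555283] [-0.74856558  0.94372739  0.11364982]
```

```bash
python3 -m creep '[[0,-0.2,-0.1,-0.1,-0.01],[0,-0.2,-0.2,-0.1,-0.02],[0,-0.2,-0.2,-0.1,-0.03],[0,-0.2,-0.3,-0.1,-0.04],[0,-0.2,-0.3,-0.1,-0.04],[0,-0.2,-0.3,-0.1,-0.04],[0,-0.2,-0.3,-0.1,-0.04],[0,-0.2,-0.3,-0.1,-0.04]]'; python3 -c "
from h import *
s=sense();print(s['tcp_pos'],np.degrees(np.arctan2(s['ee_rot'][1,1],s['ee_rot'][0,1])),s['wrist_force'],s['moment'])"
```

```text
time_s: 20.9
tcp_pos: [0.5605, -0.2031, 0.1146]
ee_rot: [[0.007, -0.605, -0.796], [0.003, -0.796, 0.605], [-1.0, -0.007, -0.004]]
wrist_force: [-3.1, -2.3, 5.3]
gripper_width: 0.137
[ 0.56048763 -0.20312764  0.11464983] -127.21434385616499 [-3.14183618 -2.28611132  5.32676738] [-0.67349195  0.92249223  0.13743161]
```

```bash
python3 -m creep '[[0,-0.2,-0.1,-0.1,-0.01],[0,-0.2,-0.1,-0.1,-0.02],[0,-0.2,-0.2,-0.1,-0.03],[0,-0.2,-0.2,-0.1,-0.035],[0,-0.2,-0.2,-0.1,-0.035],[0,-0.2,-0.2,-0.1,-0.035],[0,-0.2,-0.2,-0.1,-0.035],[0,-0.2,-0.2,-0.1,-0.035]]'; python3 -c "
from h import *
s=sense();print(s['tcp_pos'],np.degrees(np.arctan2(s['ee_rot'][1,1],s['ee_rot'][0,1])),s['wrist_force'],s['moment'])"
```

```text
time_s: 21.7
tcp_pos: [0.5604, -0.2032, 0.1146]
ee_rot: [[0.008, -0.633, -0.774], [0.003, -0.774, 0.633], [-1.0, -0.007, -0.004]]
wrist_force: [-2.8, -3.4, 4.8]
gripper_width: 0.138
[ 0.56035232 -0.20324867  0.11463284] -129.27701486696807 [-2.75699963 -3.36794815  4.75099817] [-0.71304762  0.95065939  0.16262234]
```

```bash
python3 -m creep '[[0,-0.2,-0.1,-0.1,-0.01],[0,-0.2,-0.1,-0.1,-0.02],[0,-0.2,-0.2,-0.1,-0.03],[0,-0.2,-0.2,-0.1,-0.035],[0,-0.2,-0.2,-0.1,-0.035],[0,-0.2,-0.2,-0.1,-0.035],[0,-0.2,-0.2,-0.1,-0.035],[0,-0.2,-0.2,-0.1,-0.035]]'; python3 -c "
from h import *
s=sense();print(s['tcp_pos'],np.degrees(np.arctan2(s['ee_rot'][1,1],s['ee_rot'][0,1])),s['wrist_force'],s['moment'])"
```

```text
time_s: 22.5
tcp_pos: [0.5602, -0.2033, 0.1146]
ee_rot: [[0.008, -0.659, -0.752], [0.002, -0.752, 0.659], [-1.0, -0.007, -0.004]]
wrist_force: [-2.7, -1.7, 6.3]
gripper_width: 0.138
[ 0.56020296 -0.20325027  0.1146355 ] -131.2541200848509 [-2.65788409 -1.70607076  6.34729584] [-0.62140636  0.92835723  0.57142146]
```

Mz has jumped from 0.16 to 0.57 N m, which is probably the stop. One more small nudge to confirm.

```bash
python3 -m creep '[[0,0,0,-0.1,-0.005],[0,0,0,-0.1,-0.01],[0,0,0,-0.1,-0.01],[0,0,0,-0.1,-0.01],[0,0,0,-0.1,-0.01],[0,0,0,-0.1,-0.01],[0,0,0,-0.1,-0.01],[0,0,0,-0.1,-0.01]]'; python3 - <<'E'
from h import *
s=sense();print(s['tcp_pos'],np.degrees(np.arctan2(s['ee_rot'][1,1],s['ee_rot'][0,1])),s['wrist_force'],s['moment'])
E
```

```text
time_s: 23.3
tcp_pos: [0.5602, -0.2032, 0.1146]
ee_rot: [[0.008, -0.666, -0.746], [0.002, -0.746, 0.666], [-1.0, -0.007, -0.004]]
wrist_force: [-2.4, -2.9, 4.4]
gripper_width: 0.137
[ 0.56022518 -0.2031928   0.11464732] -131.77605023362824 [-2.37818092 -2.85924585  4.41829898] [-0.81413453  0.95816072  0.6025674 ]
```

```bash
python3 -m creep '[[0,0,0,0,-0.005],[0,0,0,0,-0.01],[0,0,0,0,-0.015],[0,0,0,0,-0.015],[0,0,0,0,-0.015],[0,0,0,0,-0.015],[0,0,0,0,-0.015],[0,0,0,0,-0.015]]'; python3 - <<'E'
from h import *
s=sense();print(s['tcp_pos'],np.degrees(np.arctan2(s['ee_rot'][1,1],s['ee_rot'][0,1])),s['wrist_force'],s['moment'],s['gripper_width'])
c=capture("scene");p=s['tcp_pos']
u,v=proj(c,p-[0,0,.05])[0].astype(int); cv2.imwrite("pics/turned.png",cv2.resize(c["image"][v-30:v+30,u-35:u+35],(700,600),interpolation=cv2.INTER_CUBIC))
E
```

```text
time_s: 24.1
tcp_pos: [0.5603, -0.2032, 0.1146]
ee_rot: [[0.008, -0.677, -0.736], [0.002, -0.736, 0.677], [-1.0, -0.007, -0.004]]
wrist_force: [-1.8, -2.6, 5.0]
gripper_width: 0.139
[ 0.56025713 -0.20320299  0.11463988] -132.6353315099988 [-1.8252169  -2.58429417  4.95208545] [-0.90222045  0.90657143  0.70140287] 0.1394208895429543
```

View pics/turned.png

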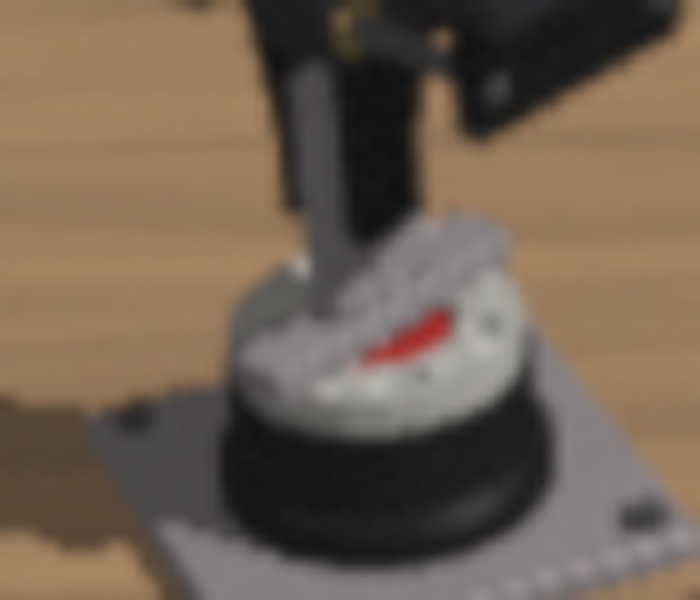

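Mz rose to 0.70 N m as I turned further, against 0.14 N m of running friction, so the ring is on its stop. I'll back off the wind-up and lift straight out.

```bash
python3 -m creep '[[0,0,0,0,0.02],[0,0,0,0,0.04],[0,0,0,0,0.05],[0,0,0,0,0.05],[0,0,0,1,0.05],[0,0,0,2,0.05],[0,0,0,3,0.05],[0,0,0,3,0.05]]'; python3 - <<'E'
from h import *
s=sense();print(s['tcp_pos'],np.degrees(np.arctan2(s['ee_rot'][1,1],s['ee_rot'][0,1])),s['wrist_force'],s['moment'],s['gripper_width'])
E
```

```text
time_s: 24.95
tcp_pos: [0.5598, -0.2027, 0.1168]
ee_rot: [[0.006, -0.64, -0.768], [0.003, -0.768, 0.64], [-1.0, -0.007, -0.003]]
wrist_force: [-1.2, -2.0, -2.6]
gripper_width: 0.137
[ 0.55983686 -0.20272203  0.11682897] -129.80727384756284 [-1.2047825  -2.00241613 -2.56218428] [-0.21243822  0.32833364  0.07664524] 0.13666551547472977
```

```bash
python3 -m creep '[[0,-0.1,-0.1,2,0],[0,-0.1,-0.1,4,0],[0,-0.1,-0.1,7,0],[0,-0.1,-0.1,11,0],[0,-0.1,-0.1,20,0],[0,-0.1,-0.1,40,0],[0,-0.1,-0.1,60,0],[0,-0.1,-0.1,65,0]]'; python3 - <<'E'
from h import *
s=sense();print(s['tcp_pos'],np.degrees(np.arctan2(s['ee_rot'][1,1],s['ee_rot'][0,1])),s['wrist_force'],s['moment'],s['gripper_width'])
E
```

```text
time_s: 25.75
tcp_pos: [0.5615, -0.2032, 0.1853]
ee_rot: [[0.013, -0.64, -0.768], [0.002, -0.769, 0.64], [-1.0, -0.01, -0.009]]
wrist_force: [0.8, -0.4, -1.8]
gripper_width: 0.134
[ 0.56153092 -0.20316362  0.18533979] -129.77611069996587 [ 0.7764807  -0.42566104 -1.7884432 ] [ 0.05975182 -0.08882583  0.01107722] 0.13382042334403163
```

```bash
python3 -m creep '[[0,0,30,0,0.05],[0,0,75,0,0.1],[0,0,120,0,0.16],[0,0,165,0,0.22],[0,0,205,0,0.28],[0,0,235,0,0.34],[0,0,250,0,0.372],[0,0,250,0,0.372]]'; python3 - <<'E'
from h import *
from scipy.ndimage import map_coordinates
from scipy.optimize import minimize
s=sense();print(s['tcp_pos'],np.degrees(np.arctan2(s['ee_rot'][1,1],s['ee_rot'][0,1])))
c=capture("top"); N=400; gx=np.linspace(-.05,.05,N)
X,Y=np.meshgrid(.5587+gx,-.2+gx,indexing='ij'); uv=proj(c,np.stack([X,Y,X*0+.06],-1).reshape(-1,3))
rect=np.stack([map_coordinates(c["image"][...,k].astype(float),[uv[:,1],uv[:,0]],order=3).reshape(N,N) for k in range(3)],-1).clip(0,255)
G=cv2.GaussianBlur(rect.mean(2),(0,0),5)
def S(cx,cy,th,r): a=th+np.arange(6)*np.pi/3; return map_coordinates(G,[(cx+r*np.cos(a)+.05)/.1*(N-1),(cy+r*np.sin(a)+.05)/.1*(N-1)],order=1).mean()
f=lambda q:S(q[0],q[1],q[2],.03)-S(q[0],q[1],q[2]+np.pi/6,.03)
o=min((minimize(f,[0,0,t],method='Nelder-Mead',options=dict(initial_simplex=np.array([[0,0,0],[.002,0,0],[0,.002,0],[0,0,.1]])+[0,0,t])) for t in np.radians(range(0,60,15))),key=lambda o:o.fun)
print("holes",o.fun,o.x[:2]+[.5587,-.2],np.degrees(o.x[2])%60)
u,v=proj(c,[.53,.21,.04])[0].astype(int)
cv2.imwrite("pics/after.png",cv2.hconcat([rect.astype(np.uint8),cv2.resize(c["image"][v-40:v+40,u-40:u+40],(400,400),interpolation=cv2.INTER_CUBIC)]))
W=cloud(c);np.save("/tmp/w.npy",W)
m=(W[...,2]>.038)&(W[...,2]<.048)&(np.hypot(W[...,0]-.53,W[...,1]-.21)<.075); q=W[m]; print("block",m.sum(),cv2.minAreaRect((q[:,:2]*1000).astype(np.float32)))
E
```

```text
time_s: 26.55
tcp_pos: [0.5615, 0.0486, 0.1852]
ee_rot: [[0.011, -0.314, -0.949], [0.007, -0.949, 0.314], [-1.0, -0.01, -0.008]]
wrist_force: [-0.2, 0.0, -2.0]
gripper_width: 0.132
[0.56146871 0.04857073 0.18517844] -108.30195244156157
holes -105.30950470489894 [ 0.55877463 -0.20004982] 22.23809497207587
block 0 ((0.0, 0.0), (0.0, 0.0), 0.0)
```

View pics/after.png

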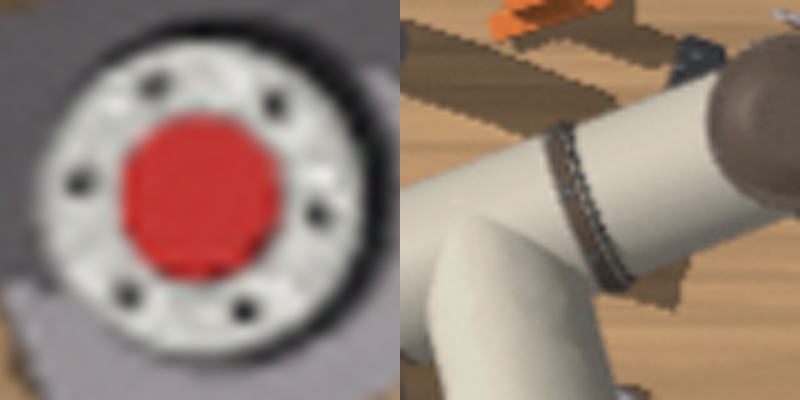

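The ring's holes moved from -1.3° to -37.8°, which is 0.636 rad by picture with about 0.02 uncertainty. With the torque rise at the stop, that means fully home. Now to the block, with the hover first.

```bash
python3 -m creep '[[0,-5,30,0,0],[0,-12,70,0,0],[0,-20,110,0,0],[0,-26,140,0,0],[0,-29,155,0,0],[0,-30,160,-5,0],[0,-30,160.5,-15,0],[0,-30,160.5,-25,0]]'; python3 -m creep '[[0,0,0,-10,0],[0,0,0,-20,0],[0,0,0,-26,0],[0,0,0,-28,0],[0,0,0,-28,0],[0,0,0,-28,0],[0,0,0,-28,0],[0,0,0,-28,0]]'; cat > meas.py <<'E'
from h import *
s=sense(); p=s['tcp_pos']; yaw=np.arctan2(s['ee_rot'][1,1],s['ee_rot'][0,1])+np.pi/2
print(p,np.degrees(yaw),s['wrist_force'])
c=capture("scene"); W=cloud(c)
a=yaw; ex=np.array([np.cos(a),np.sin(a)]); ey=np.array([-ex[1],ex[0]])
d=W-p; X=d[...,:2]@ex; Y=d[...,:2]@ey; Z=d[...,2]
m=(abs(Y)<.007)&(Z<-.024)&(Z>-.040)&(X>0.003)&(X<.03); print("handle X",np.median(X[m]).round(4),"Y",Y[m].min().round(4),Y[m].max().round(4))
m=(abs(Y)<.015)&(Z<-.047)&(Z>-.053)&(X>.03)&(X<.06); print("bar end X",np.median(X[m]).round(4),"Y",Y[m].min().round(4),Y[m].max().round(4))
m=(abs(Y)<.015)&(Z<-.041)&(Z>-.046)&(X>.02)&(X<.038); print("bar Y",Y[m].min().round(4),Y[m].max().round(4))
m=(W[...,2]>.039)&(W[...,2]<.045)&(abs(X)<.08)&(abs(Y)<.05); print("block top n",m.sum(),"X",X[m].min().round(4),X[m].max().round(4),"Y",np.percentile(Y[m],[0,2,98,100]).round(4))
m2=m&(X>.02)&(X<.06); print("block near Y",Y[m2].min().round(4),Y[m2].max().round(4), cv2.minAreaRect((W[m][:,:2]*1000).astype(np.float32)))
f=8; u,v=proj(c,p-[0,0,.05])[0].astype(int); h=37; w=45
cv2.imwrite("pics/blk.png",cv2.resize(c["image"][v-h:v+h,u-w:u+w],None,fx=f,fy=f,interpolation=cv2.INTER_CUBIC))
E
python3 meas.py
```

```text
time_s: 27.4
tcp_pos: [0.5312, 0.2065, 0.159]
ee_rot: [[0.01, -0.318, -0.948], [0.006, -0.948, 0.318], [-1.0, -0.009, -0.007]]
wrist_force: [-0.1, -0.1, -1.9]
gripper_width: 0.139
time_s: 28.2
tcp_pos: [0.5314, 0.2066, 0.1314]
ee_rot: [[0.011, -0.317, -0.948], [0.006, -0.948, 0.317], [-1.0, -0.009, -0.008]]
wrist_force: [0.8, -0.7, -2.3]
gripper_width: 0.135
[0.53142066 0.20664341 0.13143356] -18.505291349500265 [ 0.77464632 -0.70889196 -2.34022458]
handle X 0.0121 Y -0.0036 0.0068
bar end X 0.0401 Y -0.0069 0.0118
bar Y -0.0066 0.0122
block top n 228 X -0.0646 0.0596 Y [-0.0216 -0.0208  0.0279  0.0285]
block near Y -0.0211 0.0285 ((530.2490844726562, 210.65573120117188), (49.8045654296875, 124.09400177001953), 71.91808319091797)
```

View pics/blk.png

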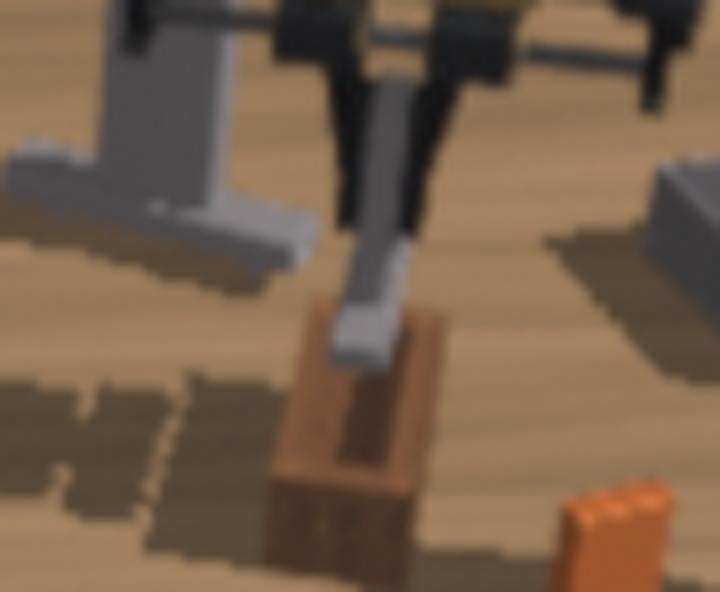

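In the scene view the bar end (365,335) is over the pocket (370,400), with the pocket slightly ahead and to the left along the bar. I'll shift about 1.5 mm each way and go down to just above the pocket floor.

```bash
python3 -m creep '[[0,1,0.5,-8,0],[0,1.9,1,-16,0],[0,1.9,1,-24,0],[0,1.9,1,-29,0],[0,1.9,1,-32,0],[0,1.9,1,-32,0],[0,1.9,1,-32,0],[0,1.9,1,-32,0]]'; python3 meas.py; cp pics/blk.png pics/blk2.png
```

```text
time_s: 29.05
tcp_pos: [0.5335, 0.2078, 0.0997]
ee_rot: [[0.011, -0.317, -0.948], [0.007, -0.948, 0.317], [-1.0, -0.01, -0.008]]
wrist_force: [0.3, 0.4, -1.6]
gripper_width: 0.136
[0.53348468 0.20777199 0.09970319] -18.49845203531603 [ 0.30714253  0.4146533  -1.62078969]
handle X 0.0128 Y -0.003 0.0069
bar end X 0.0415 Y -0.0051 0.0126
bar Y -0.0075 0.0122
block top n 228 X -0.0691 0.06 Y [-0.0232 -0.0222  0.0264  0.0269]
block near Y -0.0229 0.0269 ((529.7938232421875, 210.94058227539062), (49.8574333190918, 129.0232391357422), 71.66573333740234)
```

View pics/blk2.png

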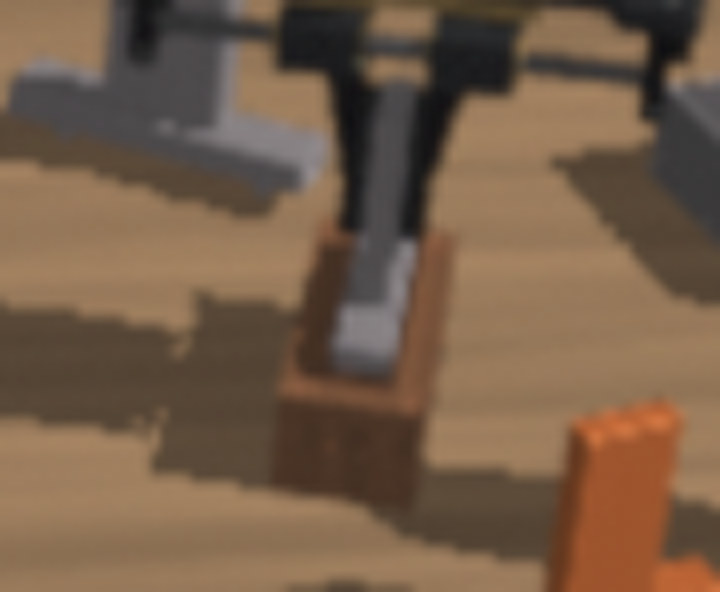

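The bar, at (335–400, 350), lies inside the pocket's outline with no contact. I'll continue down in steps.

```bash
python3 -m creep '[[0,0,0,-1,0],[0,0,0,-2,0],[0,0,0,-3,0],[0,0,0,-4,0],[0,0,0,-5,0],[0,0,0,-5,0],[0,0,0,-5,0],[0,0,0,-5,0]]';  python3 -m creep '[[0,0,0,-0.5,0],[0,0,0,-1,0],[0,0,0,-1.5,0],[0,0,0,-2,0],[0,0,0,-2.5,0],[0,0,0,-3,0],[0,0,0,-3,0],[0,0,0,-3,0]]'; python3 -c "
from h import *
s=sense();print(s['wrist_force'],s['moment'])"
```

```text
time_s: 29.9
tcp_pos: [0.5335, 0.2078, 0.0948]
ee_rot: [[0.011, -0.317, -0.948], [0.007, -0.948, 0.317], [-1.0, -0.01, -0.008]]
wrist_force: [0.4, -0.3, -1.9]
gripper_width: 0.137
time_s: 30.7
tcp_pos: [0.5335, 0.2078, 0.0918]
ee_rot: [[0.011, -0.317, -0.948], [0.007, -0.948, 0.317], [-1.0, -0.01, -0.008]]
wrist_force: [-0.1, -0.4, -1.9]
gripper_width: 0.136
[-0.14485316 -0.3796182  -1.87751854] [-0.01920949  0.09214688 -0.01251151]
```

No contact with the bar already inside the pocket, so I'll keep going to the floor (expected TCP z 0.0866).

```bash
python3 -m creep '[[0,0,0,-0.5,0],[0,0,0,-1,0],[0,0,0,-2,0],[0,0,0,-3,0],[0,0,0,-4,0],[0,0,0,-4.5,0],[0,0,0,-4.5,0],[0,0,0,-4.5,0]]';  python3 -m creep '[[0,0,0,-0.2,0],[0,0,0,-0.5,0],[0,0,0,-0.8,0],[0,0,0,-1,0],[0,0,0,-1,0],[0,0,0,-1,0],[0,0,0,-1,0],[0,0,0,-1,0]]'; python3 -c "
from h import *
s=sense();print(s['wrist_force'],s['moment'])"
```

```text
time_s: 31.5
tcp_pos: [0.5336, 0.2078, 0.0873]
ee_rot: [[0.011, -0.317, -0.948], [0.007, -0.948, 0.317], [-1.0, -0.01, -0.008]]
wrist_force: [-0.2, 0.2, -1.5]
gripper_width: 0.138
time_s: 32.3
tcp_pos: [0.5337, 0.2078, 0.0869]
ee_rot: [[0.012, -0.317, -0.948], [0.007, -0.948, 0.317], [-1.0, -0.01, -0.009]]
wrist_force: [-1.4, -0.1, 5.6]
gripper_width: 0.135
[-1.36229125 -0.09129327  5.56407691] [-0.05170681  0.83123712 -0.03221673]
```

The bar rests on the pocket floor at 0.0869 (0.0866 expected). Release, then retreat straight up.

```bash
python3 -m creep '[[0,0,0,0,0],[0.1,0,0,0,0],[0.25,0,0,0,0],[0.4,0,0,0,0],[0.6,0,0,0,0],[0.7,0,0,0,0],[0.7,0,0,0,0],[0.7,0,0,0,0]]';  python3 -m creep '[[0.7,0,0,0,0],[0.7,0,0,5,0],[0.7,0,0,15,0],[0.7,0,0,30,0],[0.7,0,0,55,0],[0.7,0,0,85,0],[0.7,0,0,110,0],[0.7,0,0,120,0]]'; python3 meas.py >/dev/null; cp pics/blk.png pics/blk3.png; python3 - <<'E'
from h import *
c=capture("scene"); p=np.array([.53,.21,.08]); u,v=proj(c,p)[0].astype(int)
cv2.imwrite("pics/done.png",cv2.resize(c["image"][v-45:v+45,u-45:u+45],(600,600),interpolation=cv2.INTER_CUBIC))
W=cloud(c); m=(W[...,2]>.100)&(W[...,2]<.125)&(np.hypot(W[...,0]-.53,W[...,1]-.21)<.03); q=W[m]; print("handle top",q[:,2].max(),np.median(q,0),cv2.minAreaRect((q[:,:2]*1000).astype(np.float32)))
s=sense();print(s['tcp_pos'],s['gripper_width'],s['wrist_force'],s['time_s'])
E
```

```text
time_s: 33.1
tcp_pos: [0.5337, 0.2079, 0.0868]
ee_rot: [[0.012, -0.317, -0.948], [0.007, -0.948, 0.317], [-1.0, -0.01, -0.009]]
wrist_force: [-0.7, 0.6, -0.1]
gripper_width: 0.593
time_s: 33.9
tcp_pos: [0.535, 0.2085, 0.2108]
ee_rot: [[0.017, -0.317, -0.948], [0.01, -0.948, 0.317], [-1.0, -0.015, -0.013]]
wrist_force: [-0.1, -1.4, 0.6]
gripper_width: 0.703
handle top 0.11831942094750736 [0.54312578 0.20865849 0.11391237] ((532.9931640625, 210.8437042236328), (11.948326110839844, 42.454097747802734), 71.72039794921875)
[0.53432902 0.20831827 0.20886144] 0.7006559596767779 [ 0.05213828 -0.28810528  0.32179602] 34.0
  return _methods._mean(a, axis=axis, dtype=dtype,
  ret = ret.dtype.type(ret / rcount)
Traceback (most recent call last):
  File "meas.py", line 7, in <module>
    m=(abs(Y)<.007)&(Z<-.024)&(Z>-.040)&(X>0.003)&(X<.03); print("handle X",np.median(X[m]).round(4),"Y",Y[m].min().round(4),Y[m].max().round(4))
                                                                                                         ~~~~~~~~^^
ValueError: zero-size array to reduction operation minimum which has no identity
```

View pics/done.png

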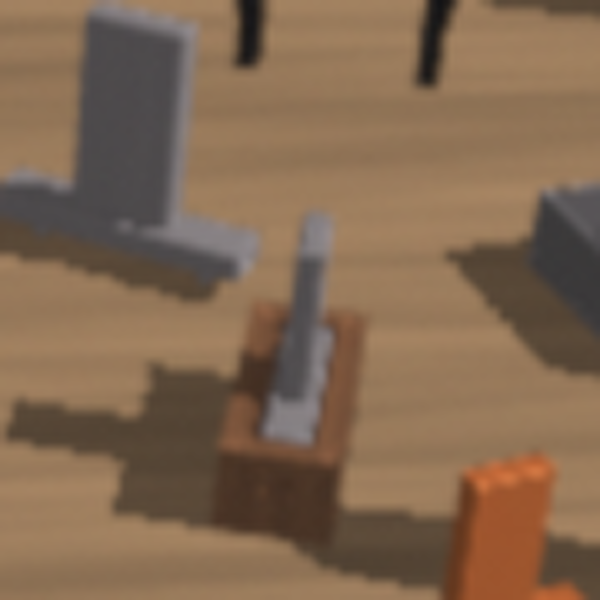

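The picture shows the spanner upright in the larger block's pocket, with the handle at (312,300) and the bar sunk between the walls. The fingers are well clear above.

```bash
python3 -c "
from station import *
print(finish_job())"
```

```text
the job is handed in; nothing more can be done
None
```

I handed the job in at about 34 s. The ring is turned home and the spanner is back in its block; `finish_job` gives no verdict, so what follows is from my own checks.

- **Spanner choice:** I used the smaller grey spanner standing in the larger block. The block measured 118×50 mm and the handle 12×34 mm.
- **Fit:** The pins went in on the first try, with the bar resting on the ring face. Its top measured 9.7 mm above the face against 10 expected, and vertical load stayed around 7 N.
- **Turn:** I turned the ring clockwise until the torque rose from about 0.15 to 0.70 N m, then backed off and lifted out. The overhead pictures show the holes moved 0.636 rad (roughly ±0.02). Together with the torque rise, that means the ring is on its stop, though the picture alone leaves little margin over 0.62.
- **Return:** The bar touched the pocket floor at the expected height (TCP z 0.0869 against 0.0866). The last picture shows the spanner upright and released, with the gripper about 120 mm above its release height.

**Checks that disagreed or failed:** The two cameras differed by about 2 mm, so I aligned the ring and block from relative measurements in one picture. My last handle measurement came out 42 mm long instead of 36, probably edge noise. One measuring script failed after release because it was looking relative to the raised gripper. I did not re-measure the bystanders at the end, but none was approached or touched that I could see.

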